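# Hold the light box shutter at its balance point

### The job

Press the green start button fully down and let it spring back up, so that the lens light box begins its open-shutter reading. Then take the box's black hinged shutter flap by its orange bar and swing it up to its over-centre balance point, where it stands straight up above its hinge and would fall neither way, and hold it there: the program finishes with the gripper still gripping the bar and the flap still upright. Do not let the flap drop shut or go over backwards, and leave the other things on the worktop where they are.

Things in the scene. Friction and masses are not known exactly. Their poses are not given: they have to be found in the camera images.
- light_box: grey lens light box, fixed, 150 x 176 mm on plan, 61 mm high; a lens lies on its white window. Origin on the worktop, 35 mm behind its front face; x points from the front (bar side) to the back (hinge side), y along the hinge, z up. Turned by up to 0.35 rad either way. Behind the hinge stands a small stop bracket, 110 mm high
- flap (a joint): angle of the black shutter flap (150 mm along the hinge, 92 mm long, 8 mm thick, about 0.18 kg): 0 lying shut and level, where it starts; 1.571 straight up, its balance point; 2.3 fallen over backwards on the stop. The hinge runs freely, without spring and with hardly any friction, so the flap falls to whichever side it leans
- flap_bar (a point): middle of the flap's orange bar: round, 12 mm thick, 94 mm long, parallel to the hinge, 152 mm from it. It is 50 mm from the flap's free edge on two thin rods 86 mm apart: open the gripper only to about 35 mm there. 70 mm above the bare worktop in front of the box when shut, 222 mm when upright. The gripper may keep pointing down while the bar turns in it. Turns with the flap
- flap_axis (a point): middle of the flap's hinge axis, 70 mm above the worktop, 65 mm behind the light box's origin along the box's x. The axis is level, along the box's y; the point's frame turns with the flap
- start_top (a point): centre of the top face of the green push button (32 mm across, in a black housing fixed to the worktop, which stands either left or right of the light box); its axis is vertical
- start (a joint): travel of the button: 0 up, 0.006 m fully down. A spring pushes it back; fully down takes 5 N
- mug: white mug, 95 mm high, loose bystander; origin under its centre
- jar: small white screw jar with blue lid, 42 mm across, 30 mm high, loose bystander on the other side of the light box from the button; origin under its centre
- gauge: round lens gauge lying flat, 61 x 43 x 13 mm, loose bystander; origin under its centre
- case: black spectacle case, 66 x 158 x 39 mm, loose bystander; origin under its centre
- loupe: black eye loupe, 35 mm across, 32 mm high, loose bystander; origin under its centre

How it is judged:
By the outcome, as a careful person would: the job done as asked, in the order asked, and still so for the second after the job is handed in, while the arm keeps its last pose, push and grip.
It also fails if it takes over 56 s, if anything falls off the work surface, if the arm or the gripper's body presses on something with over 40 N, if the wrist force passes 120 N, or if a joint passes its speed limit or range.

### The arm

A 6-joint arm with a two-finger parallel gripper is mounted at the origin on a cart in front of the work surface, level with it; the furniture and walls round the work are solid. World frame = base frame: x ahead of the robot, y to its left, z up, the work surface at z = 0. Lengths are in m, angles in rad, forces in N, time in s.
With the tool pointing down it reaches from about 0.375 to 0.9 m from the base axis. Payload 3.1 kg.
Tool frame: the origin (TCP) lies on the centre line of the jaws, within the pads' length; the fingertips stand 22 mm ahead of it and the grasp point (between the pads) lies 3 mm ahead of it; z points along the fingers, y is the line along which they close (so a half turn about z gives the same grasp; the last joint's range is limited). The gripper opens to 85 mm and grips with 20 to 120 N. Pads are 22 mm wide; open, the fingers measure 114 mm over their backs; the gripper's body (76 mm by 85 mm) begins 54 mm behind the grasp point. The pads swing forward as they close: fully open they stand 13 mm farther back than shut.
Start: joints at [0.972, 0.527, 1.433, -0, 1.181, -0.178], TCP at [0.255, 0.57, 0.253] pointing down, gripper open.
Joint ranges: [-3.08, 3.08], [-0.75, 2.2], [0.22, 2.44], [-1.43, 4.57], [0, 2.65], [-2.85, 2.85]. Speed limits (rad/s): [2.79, 2.79, 3.14, 3.14, 3.14, 3.14].

### API

Orientations are given as a unit quaternion [x, y, z, w].
In Python, from station import manip, snapshot gives the robot as it stands (manip), with the cameras as plain functions.
- The arm moves only by the tool drive_effector, called after "Emit:" as name(argument=value, ...), one argument or row to a line, values as JSON. Schema: {"type":"object","properties":{"moves":{"type":"array","items":{"type":"array","prefixItems":[{"type":"array","items":{"type":"number"},"minItems":3,"maxItems":3},{"type":"number"},{"type":"number"}],"minItems":3,"maxItems":3},"minItems":1,"maxItems":20},"grip_n":{"type":"number"},"only":{"type":"string"},"quiet":{"type":"boolean"},"lines":{"type":"string"}},"required":["moves"],"additionalProperties":false}. moves is a list of rows, 1 to 20 of them, each written [[dx, dy, dz], turn, opening]: dx, dy, dz in fractions of the full range, 1 being 0.8 m, then a turn about the tool's z in shares of 2 rad (1.0 is 2 rad), then the opening from 0.0 (shut) to 1.0 (fully open); each row is the pose to reach, as a shift and turn from the pose commanded when the call began, along the tool's axes at that moment; what a row does not reach only later rows make up. A row lasts 1/10 s, in which the tool goes at most 0.05 m and 0.15 rad, less where a joint would pass 70% of its speed; a pose out of reach is approached as far as the arm can. The fingers move at their own pace and stop on an object; grip_n is the grip in N (left out, the last holds). Time passes only in rows, so rows that do not move let the fingers close. The tool returns the time, the measured TCP pose, the force, the opening and the grip force at its end. only (a regular expression) keeps the lines of the reply that match it, lines (a string "A,B") keeps lines A to B, and quiet returns only ok. Input that does not fit is refused with a message, and nothing moves.
- manip.sense(): the state, without advancing time (a new reading comes with each control period).
- snapshot(name): name is "scene" or "top"; returns a dict with "pixels" (384x512x3 uint8, red, green, blue), "range_z" (384x512 float32, m along the optical axis (not along the pixel's ray), 0 where there is no reading), "fov_y" (degrees; the focal length in pixels is half the picture's height over the tangent of half this angle, whatever the lens; pixels are square), "cx", "cy" (the principal point, pixels), "k1" (the pictures are not rectified: a ray, as slopes to the right and down, at radius r is drawn at 1 + k1 r^2 times it, then the intrinsics apply), "R" (3x3) and "t" (3): a world point X has camera coordinates R X + t. Camera axes: x right, y down, z forward; pixel columns grow to the right and rows downward; lengths in m; the calibration is good to about 2 mm. A picture is of the moment at which its call begins.
- manip.sign_off(): hands the job in; it is judged then, once.
The state is a dict: "t": time; "q": joint angles; "qd": joint speeds; "tau": joint torques, N m; "tcp_pos": TCP position; "tool_rot": TCP orientation; "force": force on the tool from outside, world axes, zero at the start; "ft_torque": the same for the moment, N m; "finger_gap": opening from 0.0 (shut) to 1.0 (fully open); "gripper_force": force on a finger pad.
Only numpy, scipy, OpenCV 4.12 (cv2) and the standard library are available. Lean on these libraries where they do the work, as an engineer would, in place of code of your own. Each camera call takes 0.05 s, during which the arm holds its last target. There are 200 camera calls.

## Working session

There is one attempt and no reset: what is moved stays moved. The work goes in short steps, Python scripts to look and compute and a tool call to move; the robot and the scene stay as the last step left them, time stands still between calls to the robot, and variables do not carry over. Pictures are saved under pics/ and viewed, at most 10 in all, crops included, and the job is handed in when it is done.

```bash
ls; mkdir -p pics; cat > h.py <<'E'
import numpy as np,cv2,pickle
from station import manip, snapshot
def snap(n,f):
    s=snapshot(n);pickle.dump(s,open(f'pics/{f}.pkl','wb'))
    cv2.imwrite(f'pics/{f}.png',s['pixels'][:,:,::-1]);return s
def load(f): return pickle.load(open(f'pics/{f}.pkl','rb'))
def K(s):
    f=192/np.tan(np.radians(s['fov_y'])/2);return np.array([[f,0,s['cx']],[0,f,s['cy']],[0,0,1]]),np.array([s['k1'],0,0,0.])
def und(s,u,v):
    k,d=K(s);return cv2.undistortPoints(np.array([[[u,v]]],float),k,d)[0,0]
def world(s,u,v,z=None,h=None):
    x,y=und(s,u,v);d=np.array([x,y,1]);R=np.array(s['R']);t=np.array(s['t'])
    c=-R.T@t;r=R.T@d
    if h is not None: return c+r*(h-c[2])/r[2]
    if z is None: z=s['range_z'][int(round(v)),int(round(u))]
    return c+r*z
def tri(s1,p1,s2,p2):
    P=[np.c_[s['R'],s['t']] for s in (s1,s2)]
    X=cv2.triangulatePoints(P[0],P[1],und(s1,*p1),und(s2,*p2)).ravel();return X[:3]/X[3]
def proj(s,X):
    k,d=K(s);return cv2.projectPoints(np.array([X],float),cv2.Rodrigues(np.array(s['R']))[0],np.array(s['t']),k,d)[0].ravel()
E
python3 - <<'E'
from h import *
a=snap('scene','s0');b=snap('top','t0')
for s in(a,b):print(s['fov_y'],s['k1'],s['cx'],s['cy'],-np.array(s['R']).T@s['t'])
x=manip.sense();print(x)
im=np.vstack([a['pixels'],b['pixels']])
E
```

```text
pics
station.py
51.29283051940008 -0.11497394941412237 249.2288018753259 188.80266019632876 [ 0.02596528 -1.01233024  0.67996289]
44.05016677362993 -0.08343441779652722 257.8362991533123 193.93869009745683 [ 0.24414853 -0.05285578  1.95219419]
{'t': 0.1, 'q': array([ 9.71512081e-01,  5.28388074e-01,  1.43377876e+00, -7.79706782e-06,
        1.18142802e+00, -1.78495814e-01]), 'qd': array([-0.00058182, -0.00023007, -0.00255831,  0.00082796, -0.00200317,
        0.00099096]), 'tau': array([-1.65438169e-04, -4.43305743e+01, -1.78585392e+01, -2.55479508e-04,
        3.88422588e-03, -9.09588671e-07]), 'tcp_pos': array([0.25492254, 0.56997914, 0.25242085]), 'tool_rot': array([ 2.08843883e-01,  9.77948480e-01, -9.27716925e-04, -3.76243255e-04]), 'force': array([ 0.76724741,  0.07904793, -0.10695796]), 'ft_torque': array([ 0.04036201,  0.00106031, -0.01000045]), 'gripper_force': 0.0, 'finger_gap': 1.0019518114007444}
```

View pics/s0.png

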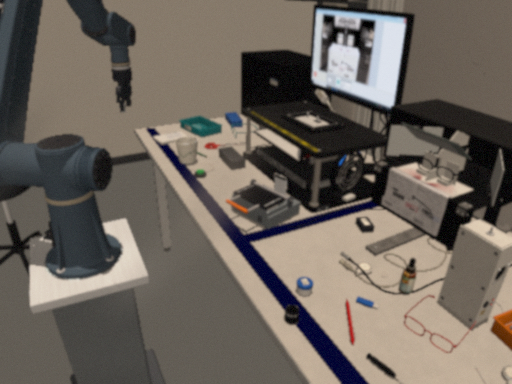

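View pics/t0.png

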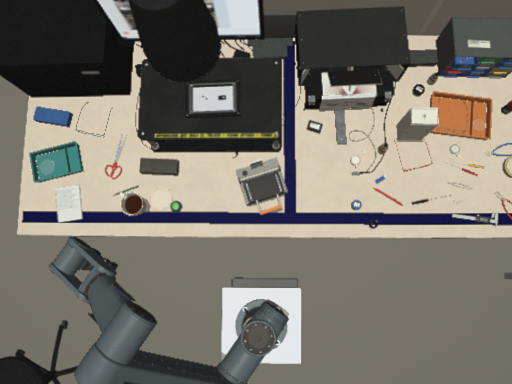

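The scene shows the light box near (265,203) and the green button near (200,173). In the top view they are at (263,185) and (176,206), with the mug at (133,203) beside the button. I'll enlarge both.

```bash
python3 - <<'E'
from h import *
a=load('s0')['pixels'][:,:,::-1];b=load('t0')['pixels'][:,:,::-1]
A=cv2.resize(a[155:235,180:310],None,fx=6,fy=6,interpolation=cv2.INTER_CUBIC)
B=cv2.resize(b[150:225,160:295],None,fx=5.9,fy=5.9,interpolation=cv2.INTER_CUBIC)
cv2.imwrite('pics/ca.png',A);cv2.imwrite('pics/cb.png',B)
E
```

```text
(no output)
```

View pics/ca.png

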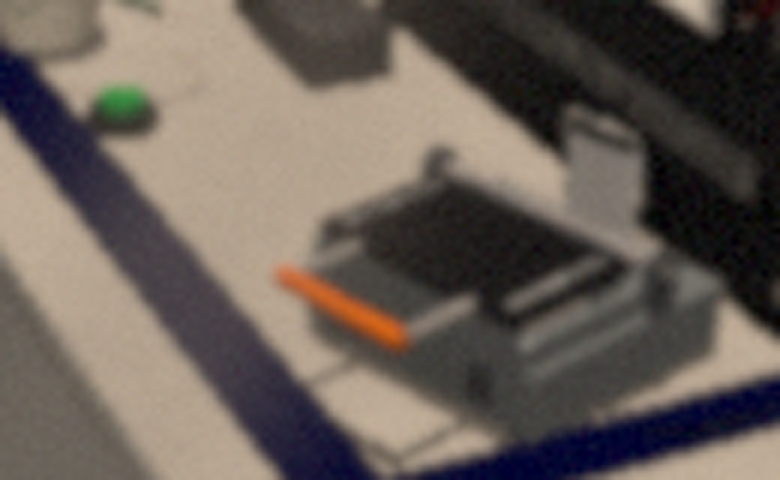

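View pics/cb.png

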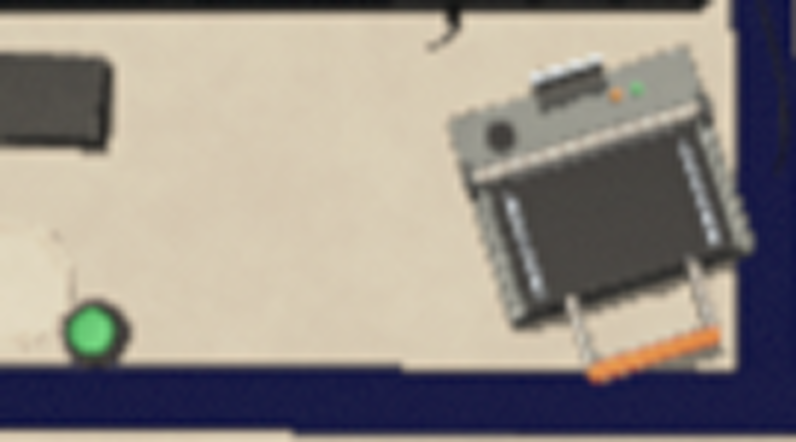

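The scene crop shows the bar's ends at about (278,276) and (408,342) and the button top at (122,98). In the top crop the bar ends are at (594,374) and (716,336), the button is at (92,329), and the hinge line runs from about (475,178) to (700,105).

```bash
python3 - <<'E'
from h import *
a=load('s0');b=load('t0')
def ca(u,v):return ((u+.5)/6-.5+180,(v+.5)/6-.5+155)
def cb(u,v):return ((u+.5)/5.9-.5+160,(v+.5)/5.9-.5+150)
def blob(s,win,kind):
    p=s['pixels'].astype(float);x0,y0,x1,y1=win;p=p[y0:y1,x0:x1]
    w=(p[...,0]-p[...,2]) if kind=='o' else p[...,1]-np.maximum(p[...,0],p[...,2])
    w=np.clip(w-(70 if kind=='o' else 30),0,60)
    v,u=np.mgrid[y0:y1,x0:x1];c=np.array([(u*w).sum(),(v*w).sum()])/w.sum()
    C=np.cov(np.c_[u.ravel(),v.ravel()].T,aweights=w.ravel());l,V=np.linalg.eigh(C)
    return c,V[:,1],l
oa=blob(a,(222,195,252,216),'o');ob=blob(b,(255,202,290,217),'o')
ga=blob(a,(190,165,210,180),'g');gb=blob(b,(168,198,184,214),'g')
print(oa,ob,ga[0],gb[0])
L=tri(a,ca(280,277),b,cb(594,374));Rr=tri(a,ca(406,341),b,cb(716,336))
print('ends',L,Rr,np.linalg.norm(L-Rr),'yaw',np.arctan2(*(Rr-L)[:2][::1])*180/np.pi)
M=tri(a,oa[0],b,ob[0]);print('mid tri',M,'button',tri(a,ga[0],b,gb[0]))
print('btn depth',world(a,*ga[0]),world(b,*gb[0]))
print('bar depth',world(a,*oa[0]),world(b,*ob[0]))
H=[world(b,*cb(475,178),h=.074),world(b,*cb(700,105),h=.074)];print('hinge edge',H)
c=ob[0];d=ob[1];P=[world(b,*(c+k*8*d),h=.074) for k in(-1,1)];print('bar dir top',(P[1]-P[0]))
# flap plane heights from depth
print('flap',world(b,*cb(610,200)),world(a,*ca(480,240)))
E
```

```text
(array([237.22963285, 205.89094069]), array([-0.87244206, -0.48871756]), array([ 1.07503349, 42.19086872])) (array([270.56519157, 209.41966142]), array([-0.95492081,  0.29686065]), array([ 0.58340721, 42.46563761])) [199.80405405 171.26858108] [175.04196816 205.69030391]
ends [0.445239   0.00433421 0.06950467] [ 0.47474861 -0.07923304  0.06757349] 0.08864554429019604 yaw 160.5506433710796
mid tri [ 0.46185468 -0.03740735  0.06826629] button [0.48026764 0.35963154 0.01531427]
btn depth [0.47659643 0.34968942 0.02015881] [0.47954539 0.3576577  0.0241267 ]
bar depth [ 0.45872835 -0.0470658   0.07419663] [ 0.45980175 -0.03709168  0.07703992]
hinge edge [array([0.57980528, 0.08610958, 0.074     ]), array([ 0.63079098, -0.06723799,  0.074     ])]
bar dir top [-0.01927486  0.06072152  0.        ]
flap [ 0.56462258 -0.00617168  0.07495811] [ 0.55328359 -0.01183266  0.07478916]
```

Units first: shifts go in shares of 0.8 m and turns go in shares of 2 rad. So -0.292 m is -0.365, -0.101 m is -0.1263, 0.838 rad is 0.419.

Emit:
drive_effector(
  moves=[
    [[-0.05,-0.0175,0],0.06,0],
    [[-0.1,-0.035,0],0.12,0],
    [[-0.15,-0.0525,0],0.18,0],
    [[-0.2,-0.07,0],0.24,0],
    [[-0.25,-0.0875,0.025],0.3,0],
    [[-0.3,-0.105,0.075],0.36,0],
    [[-0.35,-0.1213,0.125],0.42,0],
    [[-0.365,-0.1263,0.175],0.419,0],
    [[-0.365,-0.1263,0.2125],0.419,0],
    [[-0.365,-0.1263,0.2125],0.419,0],
    [[-0.365,-0.1263,0.2125],0.419,0],
    [[-0.365,-0.1263,0.2125],0.419,0],
  ],
  grip_n=30,
)

```text
t: 1.3
tcp_pos: [0.4813, 0.3602, 0.0853]
tool_rot: [0.588, 0.809, 0.002, 0.001]
force: [0.2, -0.2, 0.5]
finger_gap: -0.001
gripper_force: 0.0
```

```bash
python3 - <<'E'
from h import *
a=snap('scene','s1');snap('top','t1');x=manip.sense();print(x['force'],x['finger_gap'],x['tool_rot'])
cv2.imwrite('pics/c1.png',cv2.resize(a['pixels'][110:210,140:260,::-1],None,fx=5,fy=5,interpolation=cv2.INTER_CUBIC))
E
```

```text
[-0.6145609   0.47220397  0.50376858] -0.002139566762141377 [0.58812696 0.80876547 0.00199923 0.00104278]
```

View pics/c1.png

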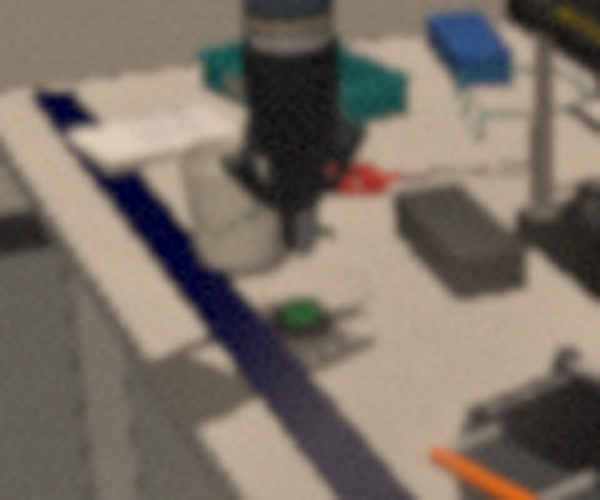

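The shut fingertips at (300,235) hang directly over the button at (302,312). I'll descend and feel for contact.

Converted, 0.038 m is 0.0475, 0.02 m is 0.025.

Emit:
drive_effector(
  moves=[
    [[0,0,0.025],0,0],
    [[0,0,0.0475],0,0],
    [[0,0,0.0475],0,0],
  ],
  only="tcp|force",
)

```text
tcp_pos: [0.4795, 0.3592, 0.0452]
force: [-0.6, 0.0, -0.4]
gripper_force: 0.0
```

Emit:
drive_effector(
  moves=[
    [[0,0,0.0025],0,0],
    [[0,0,0.005],0,0],
    [[0,0,0.005],0,0],
  ],
  only="tcp|force",
)

```text
tcp_pos: [0.4812, 0.3598, 0.0425]
force: [-0.6, 2.3, 2.4]
gripper_force: 1.1
```

Emit:
drive_effector(
  moves=[
    [[0,0,0.0025],0,0],
    [[0,0,0.0038],0,0],
    [[0,0,0.0038],0,0],
  ],
  only="tcp|force",
)

```text
tcp_pos: [0.4813, 0.3597, 0.0389]
force: [-0.6, 2.6, 4.1]
gripper_force: 2.2
```

Converted, 0.002 m is 0.0025.

Emit:
drive_effector(
  moves=[
    [[0,0,0.0025],0,0],
    [[0,0,0.0025],0,0],
    [[0,0,0.0025],0,0],
  ],
  only="tcp|force",
)

```text
tcp_pos: [0.4813, 0.3597, 0.038]
force: [-0.9, 2.7, 12.1]
gripper_force: 6.2
```

Emit:
drive_effector(
  moves=[
    [[0,0,0.0013],0,0],
    [[0,0,0.0013],0,0],
    [[0,0,0.0013],0,0],
  ],
  only="tcp|force",
)

```text
tcp_pos: [0.4813, 0.3597, 0.0379]
force: [-3.3, 1.6, 17.2]
gripper_force: 8.9
```

Converted, -0.371 m is -0.4638, -0.108 m is -0.135.

Emit:
drive_effector(
  moves=[
    [[0,0,-0.0375],0,0],
    [[0,0,-0.0875],0,0],
    [[0,0,-0.135],0,0],
    [[-0.05,-0.0188,-0.135],0,0],
    [[-0.1,-0.0388,-0.135],0,0.2],
    [[-0.15,-0.0575,-0.135],0,0.4],
    [[-0.2,-0.0763,-0.135],0,0.41],
    [[-0.25,-0.095,-0.135],0,0.41],
    [[-0.3,-0.115,-0.135],0,0.41],
    [[-0.35,-0.1338,-0.135],0,0.41],
    [[-0.4,-0.1525,-0.135],0,0.41],
    [[-0.4375,-0.1675,-0.135],0,0.41],
    [[-0.4638,-0.1775,-0.135],0,0.41],
    [[-0.4638,-0.1775,-0.135],0,0.41],
    [[-0.4638,-0.1775,-0.135],0,0.41],
    [[-0.4638,-0.1775,-0.135],0,0.41],
  ],
  grip_n=25,
)

```text
t: 4.5
tcp_pos: [0.4586, -0.0369, 0.143]
tool_rot: [0.588, 0.809, -0.0, -0.001]
force: [-0.1, -0.4, 0.7]
finger_gap: 0.41
gripper_force: 0.0
```

```bash
python3 - <<'E'
from h import *
a=snap('scene','s2');b=snap('top','t2')
A=cv2.resize(a['pixels'][135:235,180:300,::-1],None,fx=5,fy=5,interpolation=cv2.INTER_CUBIC)
cv2.imwrite('pics/c2.png',A)
E
```

```text
(no output)
```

View pics/c2.png

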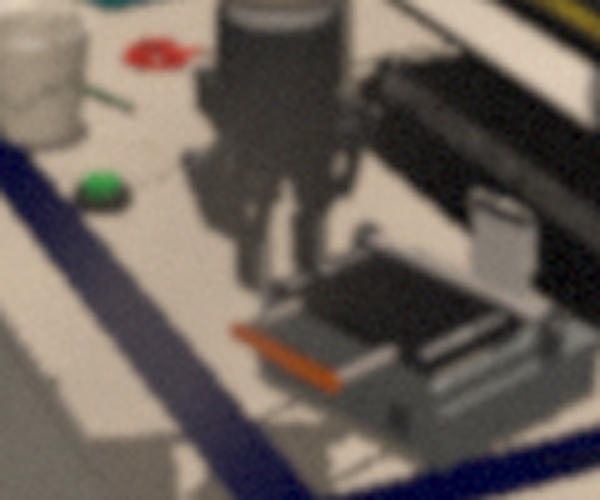

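The button has sprung back, and the open fingers (tips near (252,285) and (312,265)) straddle above the bar's middle at (288,358). I'll descend and grip.

Converted, 0.07 m is 0.0875, 0.002 m is 0.0025.

Emit:
drive_effector(
  moves=[
    [[0,0.0025,0.025],0,0.41],
    [[0,0.0025,0.05],0,0.41],
    [[0,0.0025,0.075],0,0.41],
    [[0,0.0025,0.0875],0,0.41],
    [[0,0.0025,0.0875],0,0.41],
    [[0,0.0025,0.0875],0,0.41],
  ],
)

```text
t: 5.2
tcp_pos: [0.4613, -0.0367, 0.0735]
tool_rot: [0.588, 0.809, 0.0, 0.0]
force: [0.0, -0.5, 0.7]
finger_gap: 0.41
gripper_force: 0.0
```

Emit:
drive_effector(
  moves=[
    [[0,0,0],0,0.1],
    [[0,0,0],0,0],
    [[0,0,0],0,0],
    [[0,0,0],0,0],
    [[0,0,0],0,0],
    [[0,0,0],0,0],
  ],
  grip_n=25,
)

```text
t: 5.8
tcp_pos: [0.46, -0.0375, 0.0741]
tool_rot: [0.588, 0.809, -0.001, -0.001]
force: [-3.6, -3.2, 2.4]
finger_gap: 0.125
gripper_force: 24.5
```

Converted, -0.1075 m is -0.1344, -0.069 m is -0.0863.

Emit:
drive_effector(
  moves=[
    [[0,0.0006,-0.015],0,0],
    [[0,0.0025,-0.03],0,0],
    [[0,0.005,-0.0444],0,0],
    [[0,0.0094,-0.0588],0,0],
    [[0,0.0144,-0.0725],0,0],
    [[0,0.0206,-0.0863],0,0],
    [[0,0.0281,-0.0994],0,0],
    [[0,0.0363,-0.1119],0,0],
    [[0,0.0456,-0.1231],0,0],
    [[0,0.0556,-0.1344],0,0],
    [[0,0.0556,-0.1344],0,0],
    [[0,0.0556,-0.1344],0,0],
  ],
)

```text
t: 7.0
tcp_pos: [0.4991, -0.0249, 0.1821]
tool_rot: [0.587, 0.809, -0.004, -0.003]
force: [-10.6, -8.0, 9.6]
finger_gap: 0.124
gripper_force: 24.7
```

```bash
python3 - <<'E'
from h import *
a=snap('scene','s3')
x=manip.sense();print(x['force'])
cv2.imwrite('pics/c3.png',cv2.resize(a['pixels'][125:235,180:300,::-1],None,fx=5,fy=5,interpolation=cv2.INTER_CUBIC))
E
```

```text
[-12.06753967  -8.2983396   10.10950935]
```

View pics/c3.png

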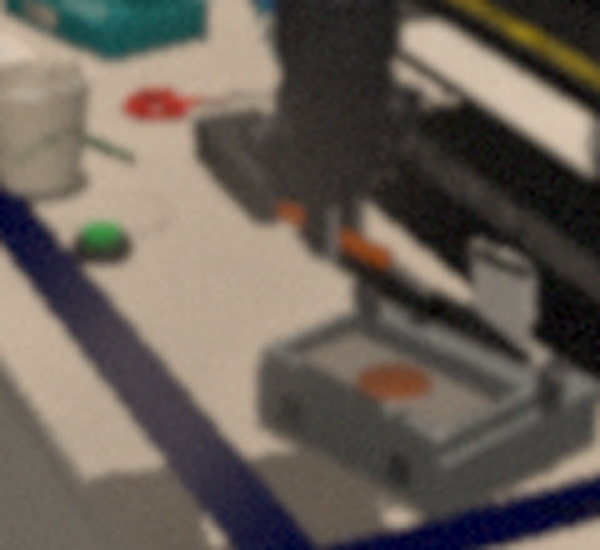

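The flap is open about 45° with the bar held at (340,235). The side force says I am slightly inside the arc, so I'll widen it a little and go on to about 85°, then check.

Converted, 0.093 m is 0.1163, 0.0715 m is 0.0894.

Emit:
drive_effector(
  moves=[
    [[0,0.0094,-0.0119],0,0],
    [[0,0.0213,-0.0213],0,0],
    [[0,0.0338,-0.03],0,0],
    [[0,0.0469,-0.0369],0,0],
    [[0,0.0606,-0.0431],0,0],
    [[0,0.075,-0.0488],0,0],
    [[0,0.0894,-0.0525],0,0],
    [[0,0.1038,-0.055],0,0],
    [[0,0.1163,-0.0563],0,0],
    [[0,0.1163,-0.0563],0,0],
    [[0,0.1163,-0.0563],0,0],
  ],
)

```text
t: 8.15
tcp_pos: [0.593, 0.0051, 0.2272]
tool_rot: [0.589, 0.808, 0.001, 0.001]
force: [-2.1, -1.2, 7.9]
finger_gap: 0.126
gripper_force: 26.7
```

```bash
python3 - <<'E'
from h import *
for i in range(6):
    a=snap('scene','s4');b=snap('top','t4');x=manip.sense();p=x['tcp_pos'];print(p,p[0]*.951+p[1]*.309,x['force'])
cv2.imwrite('pics/c4.png',np.hstack([cv2.resize(v['pixels'][y:y+110,u:u+75,::-1],None,fx=5,fy=5,interpolation=cv2.INTER_CUBIC) for v,u,y in((a,220,125),(b,230,125))]))
E
```

```text
[0.59285257 0.00505141 0.2272051 ] 0.5653636808368165 [-1.68764721 -0.70308761  7.88090106]
[0.59277457 0.00501675 0.22717342] 0.565278791090458 [-1.15327367 -0.85319207  7.58382648]
[0.59273753 0.00502235 0.22718004] 0.5652452934670475 [-1.79672254 -0.75036604  7.76943626]
[0.59275162 0.00501659 0.22718856] 0.5652569222738785 [-1.64407436 -0.87157223  7.91811185]
[0.59277048 0.00500462 0.22721077] 0.5652711491643555 [-1.32617766 -1.03239506  8.13763772]
[0.5927569  0.00503627 0.22721107] 0.5652680231700961 [-1.24186628 -0.80939078  7.27973729]
```

View pics/c4.png

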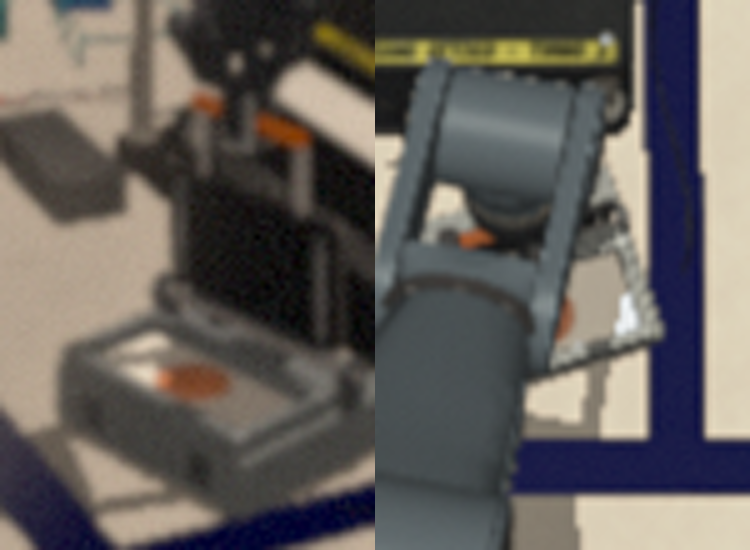

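The flap is nearly upright, with the bar gripped at (250,120) in the left half. I'll make the last few millimetres, then measure the tilt from the flap face's depth plane and the bar's position.

Converted, 0.0112 m is 0.014, -0.0015 m is -0.0019.

Emit:
drive_effector(
  moves=[
    [[0,0.005,-0.0009],0,0],
    [[0,0.01,-0.0015],0,0],
    [[0,0.014,-0.0019],0,0],
    [[0,0.014,-0.0019],0,0],
    [[0,0.014,-0.0019],0,0],
    [[0,0.014,-0.0019],0,0],
  ],
)

```text
t: 9.35
tcp_pos: [0.6029, 0.0083, 0.2275]
tool_rot: [0.589, 0.808, -0.0, 0.0]
force: [0.0, -3.1, 4.2]
finger_gap: 0.129
gripper_force: 26.5
```

```bash
cat > tilt.py <<'E'
from h import *
import sys
ss=[snap('scene','s%s_%d'%(sys.argv[1],i)) for i in range(6)]
x=manip.sense();p=x['tcp_pos'];print(p,p[0]*.951+p[1]*.309,x['force'])
a=ss[0];Z=np.median([s['range_z'] for s in ss],0);n=np.mean([s['pixels'] for s in ss],0)
W=[]
for v in range(125,205):
  for u in range(240,300):
    if n[v,u].max()<60 and Z[v,u]>0: W.append(np.r_[world(a,u,v,z=Z[v,u]),u,v])
W=np.array(W);X=W[:,:3]
bx=np.array([.951,.309]);by=np.array([-.309,.951])
S=X[:,:2]@bx;Y=X[:,:2]@by;h=X[:,2]
m=(h>.085)&(h<.158)&(abs(S-.578)<.04)&(abs(Y-(-.178))<.06)
for _ in range(4):
    A=np.c_[np.ones(m.sum()),Y[m],h[m]-.07];c,*_=np.linalg.lstsq(A,S[m],rcond=None)
    r=S-np.c_[np.ones(len(S)),Y,h-.07]@c;sd=r[m].std();m=m&(abs(r)<2.5*sd)
print('n',m.sum(),'S@hinge, yaw slope, tilt ds/dz',c,'sd',sd,'tilt deg',np.degrees(np.arctan(c[2])))
print('pix',W[m][:,3:].min(0),W[m][:,3:].max(0))
I=cv2.resize(n[135:215,235:300,::-1].astype(np.uint8),None,fx=7,fy=7,interpolation=cv2.INTER_CUBIC);cv2.imwrite('pics/c%s.png'%sys.argv[1],I)
E
python3 tilt.py 5
```

```text
[0.60283638 0.00833108 0.22741976] 0.5758716968161105 [-0.41451185 -3.58281458  5.31241446]
n 537 S@hinge, yaw slope, tilt ds/dz [ 0.575092    0.00395764 -0.01029993] sd 0.0007468587551580226 tilt deg -0.5901218291052827
pix [257. 161.] [284. 192.]
```

View pics/c5.png

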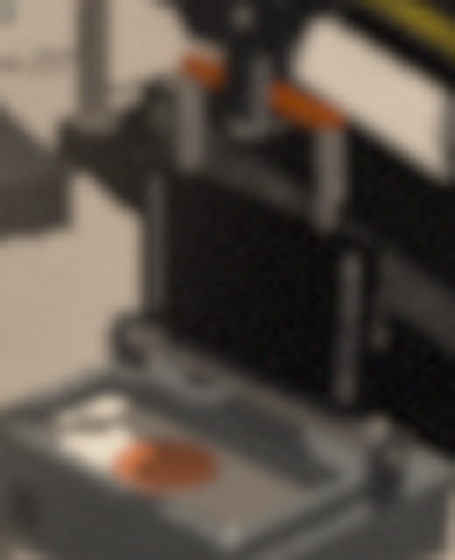

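The crop shows the flap standing near upright, gripped between the rods, with the lens below at (165,463). The plane fit (0.75 mm residual) gives a 0.6° lean toward the front, so I'll move 1.6 mm further back.

Converted, 0.0016 m is 0.002, 0.0008 m is 0.001.

Emit:
drive_effector(
  moves=[
    [[0,0.001,0],0,0],
    [[0,0.002,0],0,0],
    [[0,0.002,0],0,0],
    [[0,0.002,0],0,0],
    [[0,0.002,0],0,0],
  ],
)

```text
t: 10.15
tcp_pos: [0.6045, 0.0089, 0.2273]
tool_rot: [0.589, 0.808, 0.0, 0.0]
force: [1.3, -4.4, 3.4]
finger_gap: 0.129
gripper_force: 26.5
```

```bash
python3 tilt.py 6
```

```text
[0.60437749 0.00888957 0.22732021] 0.5775098659528284 [ 0.42342363 -4.42715367  2.79888583]
n 537 S@hinge, yaw slope, tilt ds/dz [ 0.57530477  0.00461385 -0.0008279 ] sd 0.0007331251425529874 tilt deg -0.04743543357506836
pix [257. 161.] [284. 192.]
```

The lean is now 0.05°, and the TCP's position over the hinge (0.5775 m against 0.578 m expected) agrees.

```bash
python3 -c "
from station import manip, snapshot
print(manip.sign_off())"
```

```text
the job is handed in; nothing more can be done
None
```

The green button was pressed to its stop and sprang back up; the flap now stands upright within about 0.1° by depth measurement, with the gripper still holding the bar, and the job was handed in at about 10.5 s.

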